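Snap the parts-box lid shut around its rim

ROBOT

A 6-joint arm with a two-finger parallel gripper is mounted at the origin on a cart in front of the work surface, level with it; the furniture and walls round the work are solid. World frame = base frame: x ahead of the robot, y to its left, z up, the work surface at z = 0. Lengths are in m, angles in degrees, forces in N, time in s.
With the tool pointing down it reaches from about 0.375 to 0.825 m from the base axis. Payload 5.5 kg.
Tool frame: the origin (TCP) lies at the very end of the fingers, on their centre line; the grasp point (between the pads) lies 19 mm behind it (env.tcp_to_grasp is the distance from the TCP to the grasp point, in m); z points along the fingers, y is the line along which they close (so a half turn about z gives the same grasp; the last joint's range is limited). The gripper opens to 85 mm and grips with 20 to 120 N. Pads are 22 mm wide; open, the fingers measure 114 mm over their backs; the gripper's body (76 mm by 85 mm) begins 54 mm behind the grasp point. The pads swing forward as they close: fully open they stand 13 mm farther back than shut.
Start: joints at [-72.479, 17.962, -2.699, 69.339, 0, 90], TCP at [0.181, -0.572, 0.207] pointing down, gripper open.
Joint ranges: [-152.73, 152.73], [-39.44, 99.34], [-58.76, 71.6], [-118.89, 123.64], [-81.53, 83.1], [-180, 180]. Speed limits (degrees/s): [136.94, 136.94, 172.46, 180, 180, 180].

INTERFACE

Orientations are given as a 3x3 rotation matrix whose columns are the frame's x, y, z axes.
In Python, from station import env gives the robot as it stands.
- The arm moves only by the tool apply_moves, never from a script. Its argument "commands" is a list of rows, each a list of 3 entries, a list of its own where there are three numbers: the finger opening in m, from 0 to 0.0854, then the shift along the tool's x, y, z in m, then the turn about the tool's z in degrees. In form: [[claw, [tx, ty, tz], twist], ...]. A call has exactly 8 rows; each row is the pose to reach, as a shift and turn from the pose commanded when the call began, along the tool's axes at that moment; what a row does not reach only later rows make up. A row lasts 1/12 s, in which the tool goes at most 41.7 mm and 7.16 degrees, less where a joint would pass 70% of its speed; a pose out of reach is approached as far as the arm can. A call with a gripper value outside its range is refused whole. The fingers move at their own pace and stop on an object; the grip force is fixed at half the most. Time passes only in rows, so rows that repeat a pose let the fingers close, or fill a call up. It gives the time, the measured TCP pose, the force, the opening and the grip force at its end, in the units of the state.
- env.state(): the state, without advancing time (a new reading comes with each control period).
- env.capture(name): name is "scene" or "top"; returns the picture (420x560x3 uint8, red, green, blue); there is no depth.
- env.get_calibration(name): a dict with "mtx" (3x3 intrinsics, pixels), "pose" (4x4, takes a point from camera to world coordinates). Camera axes: x right, y up, looking along -z (the intrinsics and any distortion apply to the point x, -y, -z); pixel columns grow to the right and rows downward; lengths in m; the calibration is good to about 2 mm. A picture is of the moment at which its call begins. get_calibration takes no time and is no camera call.
- env.close_job(): hands the job in; it is judged then, once.
The state is a dict: "clock": time; "qpos": joint angles; "joint_vel": joint speeds; "tau": joint torques, N m; "tool_pos": TCP position; "ee_rot": TCP orientation; "ft_force": force on the tool from outside, world axes, zero at the start; "torque": the same for the moment, N m; "width": opening from 0.0 (shut) to 1.0 (fully open); "grasp_force": force on a finger pad.
Only numpy, scipy, OpenCV 4.12 (cv2) and the standard library are available. Lean on these libraries where they do the work, as an engineer would, in place of code of your own. Each camera call takes 0.05 s, during which the arm holds its last target. There are 200 camera calls.

TASK

The lid lies on the parts box but its four orange rim sections are still sprung up: press each one down with the fingertips until it clicks and stays flush, so that the lid is shut all the way round. Only press: don't lift the box or push it away from where it stands, and leave the tape measure, the brass nipple and the grey elbow beside it alone.

Things in the scene. Friction and masses are not known exactly. Their poses are not given: they have to be found in the camera images.
- parts_box: Grey lidded box of brass fittings, about 1.8 kg, loose on the counter. Lid 190 mm (its x) by 140 mm (its y), rim 64 mm above the counter when shut; foot 178 x 128. Origin: centre of underside, z up. Clear middle and four white 34 x 34 mm corners of the lid are fixed, 62 and 63 mm high. Between the corners lie four orange rim sections, 34 mm wide, hinged at the inner edge.
- rim_front (a joint): Orange rim section, short side at the box's -x (nearest the robot at yaw 0), 68 mm long in y. Hinge angle: 0 = sprung up (outer edge 10 mm high); 0.30 rad = shut, level, at a hard stop. It rests only at either end: pressed down at its press point it resists with up to about 5 N, goes over halfway (0.15 rad, 4 mm down), clicks shut and stays; let go earlier it springs up.
- press_front (a point): Press point of that front section: middle of its length, 24 mm out from the hinge (10 mm in from the outer edge), on the top face, among three short white thumb ribs 30 mm long. 64 mm above the counter when shut, 71 mm when up; it moves with the section.
- rim_left (a joint): Orange rim section, long side at the box's +y, 118 mm long in x. Hinge angle: 0 = sprung up (outer edge 10 mm high); 0.30 rad = shut, level, at a hard stop. It rests only at either end: pressed down at its press point it resists with up to about 5 N, goes over halfway (0.15 rad, 4 mm down), clicks shut and stays; let go earlier it springs up.
- press_left (a point): Press point of that left section: middle of its length, 24 mm out from the hinge (10 mm in from the outer edge), on the top face, among three short white thumb ribs 30 mm long. 64 mm above the counter when shut, 71 mm when up; it moves with the section.
- rim_back (a joint): Orange rim section, short side at the box's +x, 68 mm long in y. Hinge angle: 0 = sprung up (outer edge 10 mm high); 0.30 rad = shut, level, at a hard stop. It rests only at either end: pressed down at its press point it resists with up to about 5 N, goes over halfway (0.15 rad, 4 mm down), clicks shut and stays; let go earlier it springs up.
- press_back (a point): Press point of that back section: middle of its length, 24 mm out from the hinge (10 mm in from the outer edge), on the top face, among three short white thumb ribs 30 mm long. 64 mm above the counter when shut, 71 mm when up; it moves with the section.
- rim_right (a joint): Orange rim section, long side at the box's -y, 118 mm long in x. Hinge angle: 0 = sprung up (outer edge 10 mm high); 0.30 rad = shut, level, at a hard stop. It rests only at either end: pressed down at its press point it resists with up to about 5 N, goes over halfway (0.15 rad, 4 mm down), clicks shut and stays; let go earlier it springs up.
- press_right (a point): Press point of that right section: middle of its length, 24 mm out from the hinge (10 mm in from the outer edge), on the top face, among three short white thumb ribs 30 mm long. 64 mm above the counter when shut, 71 mm when up; it moves with the section.
- tape_measure: Loose yellow and black tape measure, 38 x 87 x 60 mm (height 60), standing beside the box, past its +y side. Bystander. Origin: centre of the underside.
- brass_nipple: Loose brass threaded pipe nipple, 41 x 32 x 28 mm, lying in front of the box's -x side. Bystander. Origin: centre of the underside.
- grey_elbow: Loose grey pipe elbow, 74 x 76 x 34 mm, lying beside the box's -y side. Bystander. Origin: centre of the underside.

How it is judged (in metres and radians):
At the end, for the whole second after the job is handed in: All four orange rim sections are shut (hinge angle above 0.25 of 0.30 rad); the box stands flat on the counter (tilt below 0.05 rad, not raised 6 mm or more), at rest, within 40 mm of where it stood; each bystander is within 20 mm of where it was (value of joint each of rim_front, rim_left, rim_back, rim_right above 0.25 rad and height (world z) of parts_box below 0.006 m and angle between parts_box's own z axis and vertical below 0.05 rad and distance of parts_box from where it was at the start of the episode below 0.04 m and linear speed of parts_box below 0.02 m/s and distance of each of tape_measure, brass_nipple, grey_elbow from where it was at the start of the episode below 0.02 m); the robot touches nothing.
It fails at once if the arm or the body of the gripper, instead of the fingers, presses on the box (over 5 N) (contact force between the arm and parts_box above 5 N).
It fails at once if the box is lifted or tipped (raised 12 mm, or tilted over 0.15 rad) (height (world z) of parts_box above 0.012 m or angle between parts_box's own z axis and vertical above 0.15 rad).
It fails at once if the box is pushed 40 mm or more from where it stood (distance of parts_box from where it was at the start of the episode above 0.04 m).
It fails at once if a bystander is lifted or moved by more than 20 mm (distance of any of tape_measure, brass_nipple, grey_elbow from where it was at the start of the episode above 0.02 m).
It also fails if it takes over 42 s, if anything falls off the work surface, if the arm or the gripper's body presses on something with over 40 N, if the wrist force passes 120 N, or if a joint passes its speed limit or range.

## Working session

There is one attempt and no reset: what is moved stays moved. The work goes in short steps, Python scripts to look and compute and a tool call to move; the robot and the scene stay as the last step left them, time stands still between calls to the robot, and variables do not carry over. Pictures are saved under pics/ and viewed, at most 10 in all, crops included, and the job is handed in when it is done.

Besides the shell and the picture viewer there is one more tool, called after ">>>" by a JSON object that holds its "op" and its "data". apply_moves: Moves the arm, as the interface text tells. Its arguments: {"type":"object","properties":{"commands":{"type":"array","items":{"type":"array"}}},"required":["commands"]}

```bash
mkdir -p pics
python3 - <<'E'
from station import env
import cv2
for n in("top","scene"):
    cv2.imwrite(f"pics/{n}0.png",env.capture(n)[:,:,::-1])
    c=env.get_calibration(n);print(c["mtx"],c["pose"].round(4))
s=env.state();print(s["clock"],s["tool_pos"],s["ee_rot"].round(3) if hasattr(s["ee_rot"],'round') else s["ee_rot"],s["ft_force"])
E
```

```text
[[404.43020003   0.         285.78879356]
 [  0.         404.43020003 209.72096406]
 [  0.           0.           1.        ]] [[-0.1399  0.9674 -0.2111  0.3971]
 [-0.9901 -0.138   0.0239  0.1052]
 [-0.006   0.2124  0.9772  0.9271]
 [ 0.      0.      0.      1.    ]]
[[462.41173933   0.         278.7002732 ]
 [  0.         462.41173933 203.61460186]
 [  0.           0.           1.        ]] [[-0.6381  0.4763 -0.605   0.0556]
 [-0.7697 -0.4169  0.4835  0.4946]
 [-0.0219  0.7741  0.6326  0.6085]
 [ 0.      0.      0.      1.    ]]
0.1 [ 0.18046258 -0.57165084  0.20600843] [[ 0.954  0.301 -0.   ]
 [ 0.301 -0.954  0.001]
 [-0.    -0.002 -1.   ]] [0.64360515 0.46647768 0.23280875]
```

View pics/top0.png

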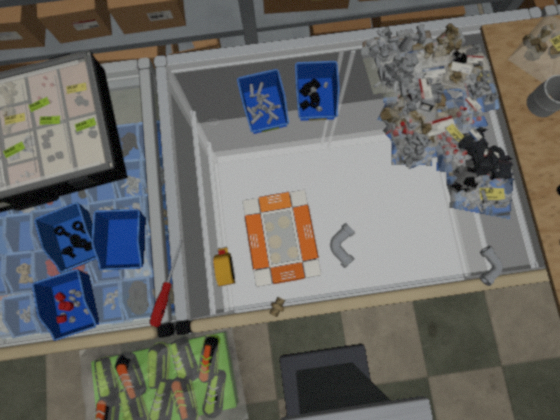

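View pics/scene0.png

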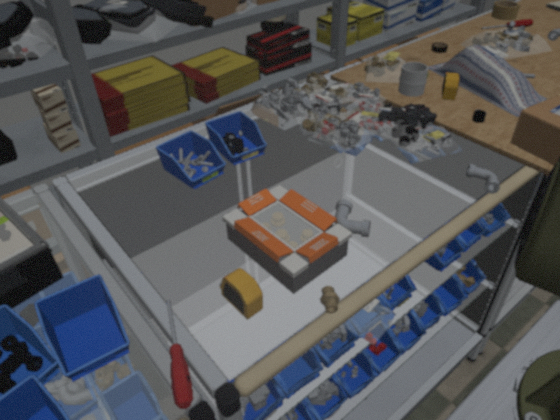

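The top view shows the box at about (282,237), with orange sections at back (270,199), left (252,240), right (310,235) and front (288,270). The tape is at (224,267), the nipple at (277,307) and the elbow at (342,245). The scene view confirms all four sections are up. Next I'll measure the orange blobs.

```bash
cat > h.py <<'E'
from station import env
import cv2,numpy as np
def ray(n,uv,z):
    c=env.get_calibration(n);K=c["mtx"];P=c["pose"]
    d=np.linalg.solve(K,[uv[0],uv[1],1]);d=P[:3,:3]@(d*[1,-1,-1]);o=P[:3,3]
    return o+d*(z-o[2])/d[2]
def blobs(n,roi):
    im=env.capture(n);h=cv2.cvtColor(im,cv2.COLOR_RGB2HSV)
    m=cv2.inRange(h,(3,130,110),(15,255,255))
    k=np.zeros_like(m);x0,y0,x1,y1=roi;k[y0:y1,x0:x1]=255;m&=k
    m=cv2.morphologyEx(m,cv2.MORPH_CLOSE,np.ones((5,5)))
    cs=[c for c in cv2.findContours(m,0,2)[0] if cv2.contourArea(c)>100]
    return im,[(cv2.contourArea(c),cv2.minAreaRect(c)) for c in cs]
E
python3 - <<'E'
from h import *
np.set_printoptions(precision=4,suppress=True)
for n,roi in(("top",(235,180,330,295)),("scene",(215,180,360,290))):
    im,b=blobs(n,roi)
    for a,r in b:
        print(n,a,np.round(r[0],1),ray(n,r[0],.069))
        if n=="top": print([ray(n,p,.069)[:2].round(3).tolist() for p in cv2.boxPoints(r)])
for nm,uv,z in(("tape",(224,267),.06),("nip",(277,307),.02),("elb",(342,245),.03)):print(nm,ray("top",uv,z))
cv2.imwrite("pics/top1.png",cv2.resize(env.capture("top")[170:330,200:370,::-1],None,fx=4,fy=3.7))
E
```

```text
top 453.0 [287.1 272.6] [0.4481 0.1004 0.069 ]
[[0.463, 0.135], [0.466, 0.067], [0.433, 0.066], [0.431, 0.133]]
top 755.5 [256.3 240.9] [0.5237 0.156  0.069 ]
[[0.583, 0.175], [0.583, 0.142], [0.466, 0.138], [0.466, 0.17]]
top 753.5 [304.9 232.2] [0.5277 0.0504 0.069 ]
[[0.586, 0.069], [0.588, 0.036], [0.471, 0.032], [0.469, 0.064]]
top 358.0 [274.5 201.8] [0.6035 0.1061 0.069 ]
[[0.619, 0.14], [0.621, 0.073], [0.588, 0.072], [0.586, 0.139]]
scene 1226.0 [311.8 221.8] [0.4945 0.0707 0.069 ]
scene 992.5 [260.2 226.1] [0.5451 0.1462 0.069 ]
tape [0.4793 0.2317 0.06  ]
nip [0.3807 0.1323 0.02  ]
elb [ 0.4936 -0.0294  0.03  ]
```

View pics/top1.png

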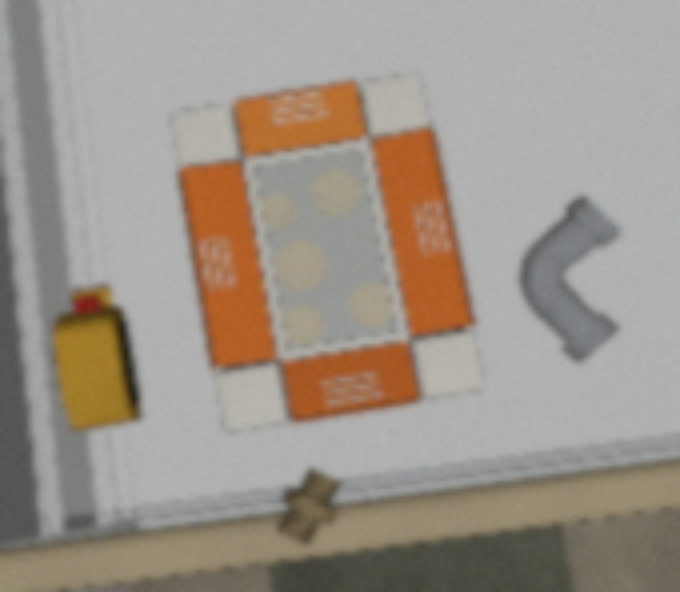

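The measured sizes match the given ones: 155.5 mm front to back and 105.7 mm left to right. That puts the box centre at about (0.526, 0.103), with a yaw of 2.1°. I'll shut the fingers, turn them to line up with the box and approach from high.

>>> {"op": "apply_moves", "data": {"commands": [[0,[0.035,-0.0206,0],2],[0,[0.07,-0.0412,0],4],[0,[0.105,-0.0619,0],6],[0,[0.14,-0.0825,0],8],[0,[0.175,-0.1031,0],10],[0,[0.21,-0.1238,0],12],[0,[0.245,-0.1444,0],14],[0,[0.28,-0.165,0],15.4]]}}

```text
clock: 0.92
tool_pos: [0.3989, -0.3289, 0.2069]
ee_rot: [[0.999, 0.035, 0.0], [0.035, -0.999, -0.0], [0.0, 0.0, -1.0]]
ft_force: [0.9, 0.1, -0.4]
width: 0.001
grasp_force: 0.0
```

>>> {"op": "apply_moves", "data": {"commands": [[0,[0.0142,-0.0372,0.006],0],[0,[0.0284,-0.0744,0.012],0],[0,[0.0426,-0.1116,0.018],0],[0,[0.0568,-0.1488,0.024],0],[0,[0.071,-0.186,0.03],0],[0,[0.0852,-0.2232,0.036],0],[0,[0.0994,-0.2604,0.042],0],[0,[0.1136,-0.2976,0.048],0]]}}

```text
clock: 1.58
tool_pos: [0.5008, -0.027, 0.1587]
ee_rot: [[0.999, 0.037, 0.001], [0.037, -0.999, -0.0], [0.001, 0.0, -1.0]]
ft_force: [0.5, -0.4, 0.7]
width: 0.001
grasp_force: 0.0
```

>>> {"op": "apply_moves", "data": {"commands": [[0,[0.0142,-0.0372,0.01],0],[0,[0.0284,-0.0744,0.02],0],[0,[0.0284,-0.0744,0.04],0],[0,[0.0284,-0.0744,0.06],0],[0,[0.0284,-0.0744,0.07],0],[0,[0.0284,-0.0744,0.075],0],[0,[0.0284,-0.0744,0.075],0],[0,[0.0284,-0.0744,0.075],0]]}}

```text
clock: 2.25
tool_pos: [0.527, 0.0332, 0.0844]
ee_rot: [[0.998, 0.056, -0.0], [0.056, -0.998, 0.012], [0.0, -0.012, -1.0]]
ft_force: [-0.3, 0.2, 0.5]
width: -0.001
grasp_force: 0.0
```

The arm stopped about 15 mm short in y and is slightly twisted, so I'll check before pressing.

Run:
```python
from h import *
for n in("top","scene"): im=env.capture(n);cv2.imwrite(f"pics/{n}2.png",im[:,:,::-1])
s=env.state();print({k:np.round(s[k],3) for k in("clock","tool_pos","qpos","joint_vel","tau","ft_force","torque")})
```

```text
{'clock': np.float64(2.35), 'tool_pos': array([0.528, 0.033, 0.085]), 'qpos': array([  3.153,  15.017, -23.33 ,  51.55 ,   0.67 , 179.943]), 'joint_vel': array([ 0.051, -0.152,  0.063, -0.071,  0.056,  0.003]), 'tau': array([ 6.8000e-02, -4.6641e+01,  3.0039e+01,  2.4000e-02,  5.1000e-02,
       -0.0000e+00]), 'ft_force': array([-0.846,  0.018,  0.707]), 'torque': array([ 0.02 ,  0.039, -0.058])}
```

View pics/scene2.png

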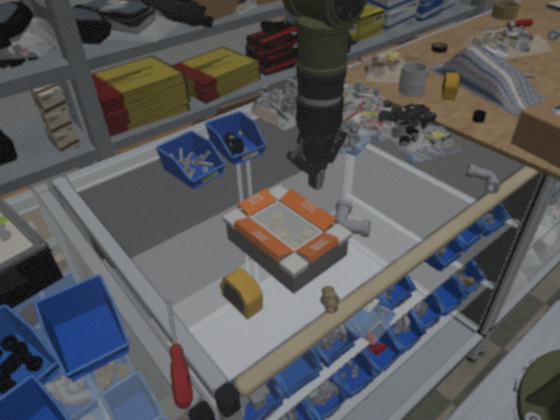

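View pics/top2.png

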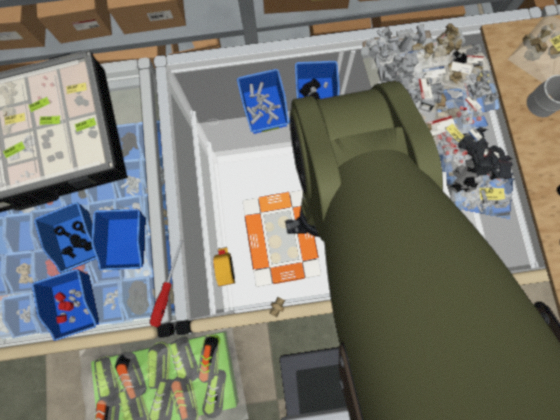

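The cause is joint 6, which has hit its 180° limit (yaw = j1 − j6 + 180). The pictures show the fingers beside the right section, with nothing touched. I'll turn the tool −90°, which also lays the fingers well along the box.

>>> {"op": "apply_moves", "data": {"commands": [[0,[0,0,-0.02],-7],[0,[0,0,-0.02],-14],[0,[0,0,-0.02],-21],[0,[0,0,-0.02],-28],[0,[0,0,-0.02],-35],[0,[0,0,-0.02],-42],[0,[0,0,-0.02],-49],[0,[0,0,-0.02],-56]]}}

```text
clock: 3.02
tool_pos: [0.5277, 0.0331, 0.105]
ee_rot: [[0.507, 0.862, 0.001], [0.862, -0.507, 0.012], [0.011, -0.005, -1.0]]
ft_force: [0.7, 0.1, -0.1]
width: 0.005
grasp_force: 0.0
```

>>> {"op": "apply_moves", "data": {"commands": [[0,[0,0,0],-7],[0,[0,0,0],-14],[0,[0,0,0],-21],[0,[0,0,0],-28],[0,[0,0,0],-34],[0,[0,0,0],-34],[0,[0,0,0],-34],[0,[0,0,0],-34]]}}

```text
clock: 3.68
tool_pos: [0.5273, 0.0332, 0.1044]
ee_rot: [[-0.054, 0.999, 0.0], [0.998, 0.054, 0.012], [0.012, 0.001, -1.0]]
ft_force: [0.7, -0.1, -0.1]
width: -0.001
grasp_force: 0.0
```

>>> {"op": "apply_moves", "data": {"commands": [[0,[0.013,0.001,0],1],[0,[0.013,0.001,0.015],1],[0,[0.013,0.001,0.026],1],[0,[0.013,0.001,0.031],1],[0,[0.013,0.001,0.034],1],[0,[0.013,0.001,0.037],1],[0,[0.013,0.001,0.039],1],[0,[0.013,0.001,0.041],1]]}}

```text
clock: 4.35
tool_pos: [0.5273, 0.0467, 0.063]
ee_rot: [[-0.039, 0.999, -0.0], [0.999, 0.039, 0.012], [0.012, 0.0, -1.0]]
ft_force: [0.2, -0.0, 0.9]
width: -0.004
grasp_force: 0.0
```

>>> {"op": "apply_moves", "data": {"commands": [[0,[0,0,0.001],0],[0,[0,0,0.002],0],[0,[0,0,0.002],0],[0,[0,0,0.003],0],[0,[0,0,0.003],0],[0,[0,0,0.003],0],[0,[0,0,0.003],0],[0,[0,0,0.003],0]]}}

```text
clock: 5.02
tool_pos: [0.5271, 0.0469, 0.06]
ee_rot: [[-0.039, 0.999, -0.001], [0.999, 0.039, 0.012], [0.012, -0.0, -1.0]]
ft_force: [-0.6, -0.1, 0.3]
width: -0.001
grasp_force: 0.0
```

There is still no force at z = 0.060, so I'll look.

Run:
```python
from h import *
a=env.capture("scene")[130:300,190:390,::-1];cv2.imwrite("pics/c3.png",cv2.resize(a,None,fx=3.5,fy=3.5,interpolation=2))
c=env.get_calibration("scene");P=np.linalg.inv(c["pose"])
for w in([.5271,.0469,.06],[.525,.103,.063]):
    p=P[:3,:3]@w+P[:3,3];p=c["mtx"]@(p*[1,-1,-1]);uv=p[:2]/p[2];print(uv,(uv-[190,130])*3.5)
print(env.state()["ft_force"])
```

```text
[309.07862179 210.90469254] [416.77517626 283.1664239 ]
[286.52806312 223.64191642] [337.84822092 327.74670746]
[-0.19684318  0.60171686 -0.21402497]
```

View pics/c3.png

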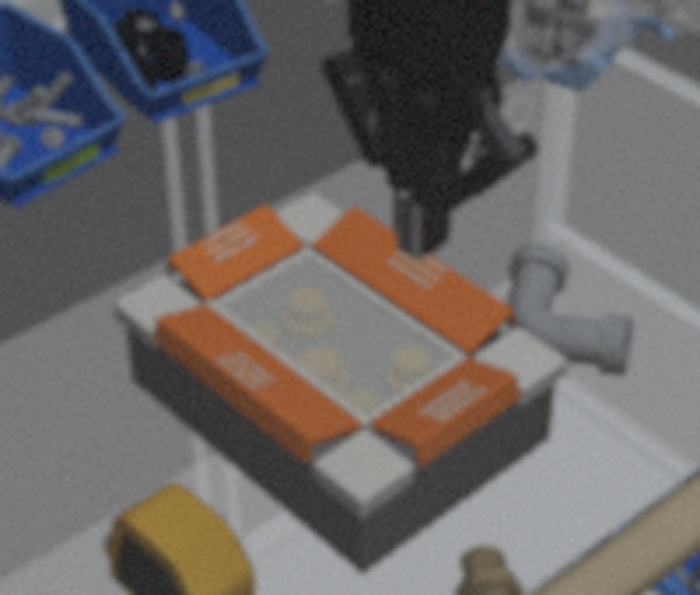

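The right section is still up. The visible fingertip, near crop (418,252), is about 9 px above the projected TCP. I'll compare the projections with the earlier pair of views.

```bash
cat >> h.py <<'E'
def proj(n,w):
    c=env.get_calibration(n);P=np.linalg.inv(c["pose"])
    p=P[:3,:3]@w+P[:3,3];p=c["mtx"]@(p*[1,-1,-1]);return p[:2]/p[2]
E
python3 - <<'E'
from h import *
w=np.array([.528,.033,.085])
for dz in(0,.01,.02): print(dz,proj("scene",w+[0,0,dz]).round(1),proj("top",w+[0,0,dz]).round(1))
a=cv2.imread("pics/scene2.png")[130:230,260:380];b=cv2.imread("pics/top2.png")[180:280,240:360]
cv2.imwrite("pics/c4.png",np.hstack([cv2.resize(i,(396,330),interpolation=2) for i in(a,b)]))
c=env.capture("top")[180:280,240:360,::-1]
cv2.imwrite("pics/c4.png",np.vstack([cv2.imread("pics/c4.png"),np.hstack([cv2.resize(c,(396,250)),np.zeros((250,396,3),np.uint8)])]))
E
```

```text
0 [314.7 196.9] [313.4 229.7]
0.01 [314.8 192.6] [313.7 229. ]
0.02 [315.  188.1] [314.  228.1]
```

View pics/c4.png

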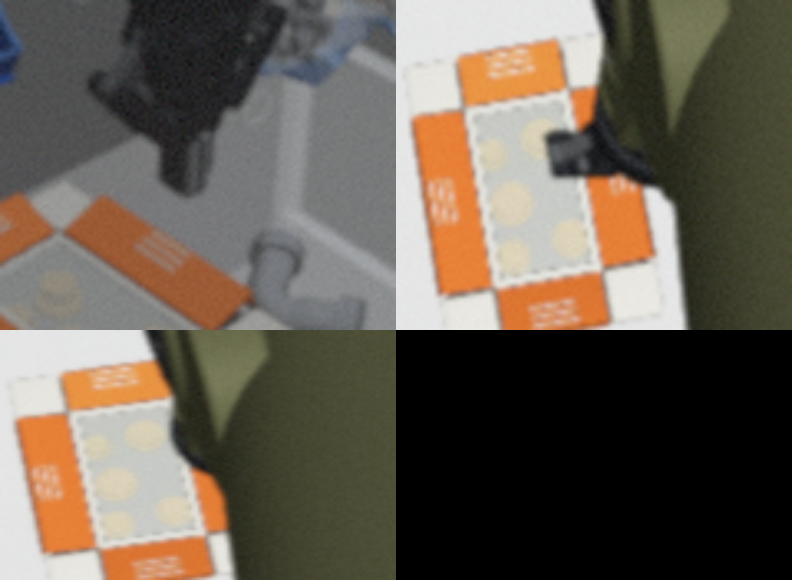

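In both views the visible tip sits about 18–19 mm higher than the reported TCP. The section should therefore be met at a TCP z of about 0.053 and shut at about 0.045. I'll go down gently and watch the force.

>>> {"op": "apply_moves", "data": {"commands": [[0,[0,0,0.002],0],[0,[0,0,0.004],0],[0,[0,0,0.006],0],[0,[0,0,0.007],0],[0,[0,0,0.008],0],[0,[0,0,0.009],0],[0,[0,0,0.01],0],[0,[0,0,0.01],0]]}}

```text
clock: 5.78
tool_pos: [0.5269, 0.047, 0.0498]
ee_rot: [[-0.039, 0.999, -0.001], [0.999, 0.039, 0.012], [0.012, -0.001, -1.0]]
ft_force: [-0.6, -1.2, -0.9]
width: -0.005
grasp_force: 0.0
```

>>> {"op": "apply_moves", "data": {"commands": [[0,[0,0,0.001],0],[0,[0,0,0.001],0],[0,[0,0,0.002],0],[0,[0,0,0.002],0],[0,[0,0,0.003],0],[0,[0,0,0.003],0],[0,[0,0,0.003],0],[0,[0,0,0.003],0]]}}

```text
clock: 6.45
tool_pos: [0.5273, 0.0468, 0.0472]
ee_rot: [[-0.039, 0.999, -0.0], [0.999, 0.039, 0.011], [0.011, 0.0, -1.0]]
ft_force: [-1.4, -1.8, 5.0]
width: 0.002
grasp_force: 2.1
```

Run:
```python
from h import *
a=env.capture("scene")[130:300,190:390,::-1];cv2.imwrite("pics/c5.png",cv2.resize(a,None,fx=3.5,fy=3.5,interpolation=2))
print(env.state()["ft_force"])
```

```text
[-0.50573521 -1.70263493  3.96430912]
```

View pics/c5.png

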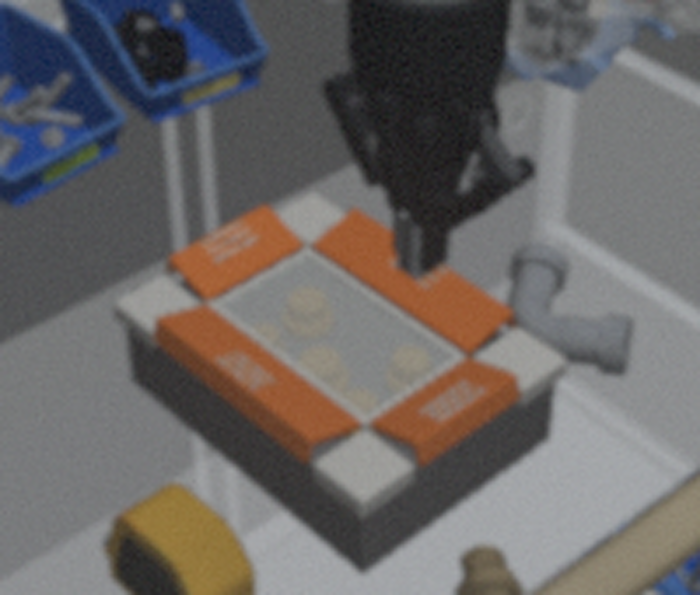

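The tip is now on the right section's ribs, around crop (418,272), pressing with about 4 N. I'll keep pressing.

>>> {"op": "apply_moves", "data": {"commands": [[0,[0,0,0.001],0],[0,[0,0,0.002],0],[0,[0,0,0.003],0],[0,[0,0,0.004],0],[0,[0,0,0.0045],0],[0,[0,0,0.005],0],[0,[0,0,0.005],0],[0,[0,0,0.005],0]]}}

```text
clock: 7.17
tool_pos: [0.5269, 0.0472, 0.0418]
ee_rot: [[-0.039, 0.999, -0.001], [0.999, 0.039, 0.012], [0.012, -0.001, -1.0]]
ft_force: [0.1, 0.4, -0.2]
width: -0.001
grasp_force: 0.0
```

>>> {"op": "apply_moves", "data": {"commands": [[0,[0,0,0.001],0],[0,[0,0,0.0015],0],[0,[0,0,0.002],0],[0,[0,0,0.0025],0],[0,[0,0,0.003],0],[0,[0,0,0.003],0],[0,[0,0,0.003],0],[0,[0,0,0.003],0]]}}

```text
clock: 7.83
tool_pos: [0.5271, 0.0471, 0.0395]
ee_rot: [[-0.039, 0.999, -0.001], [0.999, 0.039, 0.012], [0.012, -0.0, -1.0]]
ft_force: [-1.9, 0.2, 5.0]
width: 0.0
grasp_force: 2.6
```

The section has clicked and meets a hard stop at a TCP z of about 0.0395. Next is the back section.

>>> {"op": "apply_moves", "data": {"commands": [[0,[0,0,-0.02],0],[0,[0,0,-0.036],0],[0,[0.02,0.028,-0.036],0],[0,[0.04,0.056,-0.036],0],[0,[0.056,0.081,-0.036],0],[0,[0.056,0.081,-0.036],0],[0,[0.056,0.081,-0.03],0],[0,[0.056,0.081,-0.024],0]]}}

```text
clock: 8.5
tool_pos: [0.6051, 0.1057, 0.0629]
ee_rot: [[-0.039, 0.999, -0.002], [0.999, 0.039, 0.011], [0.011, -0.001, -1.0]]
ft_force: [-0.7, 0.7, 0.6]
width: -0.003
grasp_force: 0.0
```

>>> {"op": "apply_moves", "data": {"commands": [[0,[0,0,0.01],0],[0,[0,0,0.013],0],[0,[0,0,0.015],0],[0,[0,0,0.017],0],[0,[0,0,0.019],0],[0,[0,0,0.021],0],[0,[0,0,0.022],0],[0,[0,0,0.022],0]]}}

```text
clock: 9.17
tool_pos: [0.6059, 0.1063, 0.0415]
ee_rot: [[-0.039, 0.999, -0.001], [0.999, 0.039, 0.012], [0.012, -0.0, -1.0]]
ft_force: [0.9, -0.2, -0.7]
width: -0.002
grasp_force: 0.0
```

>>> {"op": "apply_moves", "data": {"commands": [[0,[0,0,0.001],0],[0,[0,0,0.0015],0],[0,[0,0,0.002],0],[0,[0,0,0.0025],0],[0,[0,0,0.003],0],[0,[0,0,0.003],0],[0,[0,0,0.003],0],[0,[0,0,0.003],0]]}}

```text
clock: 9.83
tool_pos: [0.6059, 0.1064, 0.0395]
ee_rot: [[-0.039, 0.999, -0.0], [0.999, 0.039, 0.012], [0.012, 0.0, -1.0]]
ft_force: [-2.5, -0.1, 6.7]
width: 0.002
grasp_force: 3.4
```

The back is shut, with the same stop height and force. Now the left.

>>> {"op": "apply_moves", "data": {"commands": [[0,[0,0,-0.02],0],[0,[0,0,-0.036],0],[0,[0.02,-0.028,-0.036],0],[0,[0.04,-0.056,-0.036],0],[0,[0.057,-0.08,-0.036],0],[0,[0.057,-0.08,-0.036],0],[0,[0.057,-0.08,-0.03],0],[0,[0.057,-0.08,-0.024],0]]}}

```text
clock: 10.5
tool_pos: [0.5248, 0.16, 0.0634]
ee_rot: [[-0.04, 0.999, 0.001], [0.999, 0.04, 0.012], [0.012, 0.002, -1.0]]
ft_force: [-0.3, 1.4, 0.4]
width: -0.005
grasp_force: 0.0
```

>>> {"op": "apply_moves", "data": {"commands": [[0,[0,0,0.01],0],[0,[0,0,0.013],0],[0,[0,0,0.015],0],[0,[0,0,0.017],0],[0,[0,0,0.019],0],[0,[0,0,0.021],0],[0,[0,0,0.022],0],[0,[0,0,0.022],0]]}}

```text
clock: 11.17
tool_pos: [0.5236, 0.1597, 0.0408]
ee_rot: [[-0.039, 0.999, -0.001], [0.999, 0.039, 0.011], [0.011, -0.001, -1.0]]
ft_force: [-0.2, -0.4, -0.1]
width: -0.0
grasp_force: 0.0
```

>>> {"op": "apply_moves", "data": {"commands": [[0,[0,0,0.001],0],[0,[0,0,0.0015],0],[0,[0,0,0.002],0],[0,[0,0,0.0025],0],[0,[0,0,0.003],0],[0,[0,0,0.003],0],[0,[0,0,0.003],0],[0,[0,0,0.003],0]]}}

```text
clock: 11.83
tool_pos: [0.5238, 0.16, 0.0395]
ee_rot: [[-0.039, 0.999, 0.0], [0.999, 0.039, 0.012], [0.012, 0.001, -1.0]]
ft_force: [-2.6, -0.4, 10.3]
width: 0.0
grasp_force: 5.1
```

>>> {"op": "apply_moves", "data": {"commands": [[0,[0,0,-0.02],0],[0,[0,0,-0.038],0],[0,[-0.02,-0.028,-0.038],0],[0,[-0.04,-0.056,-0.038],0],[0,[-0.057,-0.08,-0.038],0],[0,[-0.057,-0.08,-0.038],0],[0,[-0.057,-0.08,-0.032],0],[0,[-0.057,-0.08,-0.026],0]]}}

```text
clock: 12.5
tool_pos: [0.4474, 0.1001, 0.0639]
ee_rot: [[-0.039, 0.999, 0.002], [0.999, 0.039, 0.012], [0.012, 0.002, -1.0]]
ft_force: [0.9, 0.0, 0.3]
width: -0.001
grasp_force: 0.0
```

>>> {"op": "apply_moves", "data": {"commands": [[0,[0,0,0.01],0],[0,[0,0,0.013],0],[0,[0,0,0.015],0],[0,[0,0,0.017],0],[0,[0,0,0.019],0],[0,[0,0,0.021],0],[0,[0,0,0.022],0],[0,[0,0,0.022],0]]}}

```text
clock: 13.17
tool_pos: [0.4458, 0.1, 0.0412]
ee_rot: [[-0.039, 0.999, -0.001], [0.999, 0.039, 0.011], [0.012, -0.001, -1.0]]
ft_force: [0.7, 0.5, -0.8]
width: 0.0
grasp_force: 0.0
```

>>> {"op": "apply_moves", "data": {"commands": [[0,[0,0,0.001],0],[0,[0,0,0.0015],0],[0,[0,0,0.002],0],[0,[0,0,0.0025],0],[0,[0,0,0.003],0],[0,[0,0,0.003],0],[0,[0,0,0.003],0],[0,[0,0,0.003],0]]}}

```text
clock: 13.83
tool_pos: [0.446, 0.1, 0.0394]
ee_rot: [[-0.039, 0.999, -0.0], [0.999, 0.039, 0.012], [0.012, 0.0, -1.0]]
ft_force: [-2.5, -0.8, 8.5]
width: 0.002
grasp_force: 4.3
```

>>> {"op": "apply_moves", "data": {"commands": [[0,[0,0,-0.03],0],[0,[0,0,-0.06],0],[0,[-0.04,0,-0.09],0],[0,[-0.08,0,-0.1],0],[0,[-0.12,0,-0.1],0],[0,[-0.16,0,-0.1],0],[0,[-0.2,0,-0.1],0],[0,[-0.24,0,-0.1],0]]}}

```text
clock: 14.5
tool_pos: [0.4553, -0.1426, 0.1363]
ee_rot: [[-0.04, 0.999, 0.0], [0.999, 0.04, 0.011], [0.011, 0.001, -1.0]]
ft_force: [2.0, 0.4, 0.2]
width: -0.002
grasp_force: 0.0
```

>>> {"op": "apply_moves", "data": {"commands": [[0,[-0.04,0,0],0],[0,[-0.08,0,0],0],[0,[-0.12,0,0],0],[0,[-0.16,0,0],0],[0,[-0.16,0,0],0],[0,[-0.16,0,0],0],[0,[-0.16,0,0],0],[0,[-0.16,0,0],0]]}}

```text
clock: 15.17
tool_pos: [0.4614, -0.2993, 0.1338]
ee_rot: [[-0.04, 0.999, -0.001], [0.999, 0.04, 0.012], [0.012, -0.001, -1.0]]
ft_force: [1.0, -0.1, -1.0]
width: -0.002
grasp_force: 0.0
```

Run:
```python
from h import *
a=env.capture("scene")[130:330,190:390,::-1];b=env.capture("top")[170:330,200:370,::-1]
cv2.imwrite("pics/c6.png",np.hstack([cv2.resize(i,(400,400),interpolation=2) for i in(a,b)]))
```

```text
(no output)
```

View pics/c6.png

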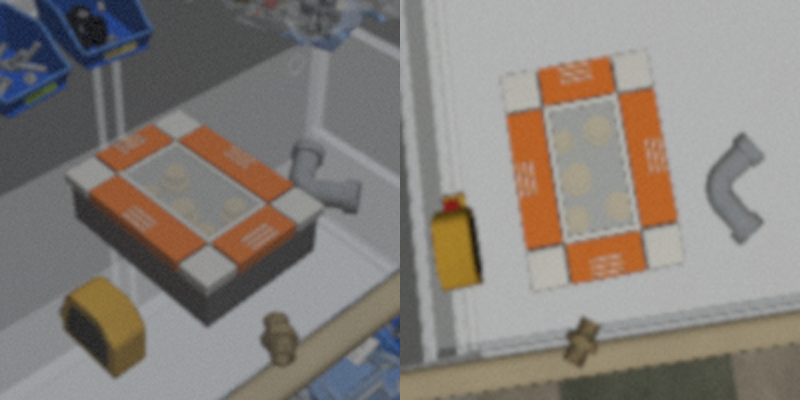

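All four sections lie flush with the white corners: in the scene crop at (140,145), (238,155), (140,215) and (257,233). The box and the bystanders haven't moved, and the arm is clear.

```bash
python3 -c "
from station import env
print(env.close_job())"
```

```text
the job is handed in; nothing more can be done
None
```

All four rim sections are clicked shut, the box and bystanders look unmoved in the last pictures, and I handed the job in at about 15 s; no verdict came back.

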